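# Shift the coil winder's feed lever into the green slot

## Task

With the fingers alone, push the coil winder's black feed lever out of its park slot, across the gate and all the way home in the slot marked with the green tag, without pushing it into any other tagged slot on the way. Push gently and never grip the lever; leave all the other things on the bench where they are, and finish with the hand clear.

Things in the scene. Friction and masses are not known exactly. Their poses are not given: they have to be found in the camera images.
- winder: grey coil winder fixed to the bench, housing 126 (x) by 136 (y) mm; its top is an aluminium gate plate, upper face 99 mm above the bench. On its far side a spindle with a copper bobbin reaches to x = +120 mm, 70 mm high. Origin on the bench under the gate's middle; at yaw 0 its x points away from the robot (far), its y to the left
- gate_mid (a point): middle of the gate, winder axes. Cross channel along y at x = 0: 14 mm wide, y = -38 to +38 mm. From it slots 16 mm wide run along x out to 31 mm. Left column (y = +30 mm): only a near slot (towards -x), the park slot, without tag. Middle (y = 0) and right column (y = -30 mm): a near and a far slot each, the four tagged slots
- grip_mid (a point): middle of the lever's black round grip (26 mm across). The lever is a 10 mm steel stem on a cross pivot 15 mm above the bench under the gate's middle; this point is 150 mm from the pivot along the lever, the grip spans 122 to 177 mm from it
- stem_point (a point): point of the stem 80 mm from the pivot, at the height of the gate plate; shows where in the gate the lever stands
- side_swing (a joint): sideways swing of the lever (rad), positive to the winder's +y (left): about +0.36 in the left column, 0 in the middle, -0.36 in the right one; play in a slot about 0.04 either way. Stays where it is left; about 1.1 N at the grip moves it
- fore_swing (a joint): swing along the slots (rad), positive to the winder's +x (far): 0 in the cross channel (play 0.03 either way), +0.275 fully home in a far slot, -0.275 in a near slot, at a firm stop. Stays where it is left; about 1.1 N at the grip moves it. Columns are changed only through the cross channel. At the start the lever is in the park slot
- tag_green: green disc, 26 mm wide, 3 mm high, fixed on the gate plate at the closed end of one tagged slot, at winder x = +45 or -45 mm and y = 0 or -30 mm; which slot changes from run to run. Origin at its underside. Marks the wanted slot: lever fully home there, stem_point is about 24 mm from its centre, seen from above
- tag_red: red disc, 26 mm wide, 3 mm high, fixed on the gate plate at the closed end of one tagged slot, at winder x = +45 or -45 mm and y = 0 or -30 mm; which slot changes from run to run. Origin at its underside
- tag_yellow: yellow disc, 26 mm wide, 3 mm high, fixed on the gate plate at the closed end of one tagged slot, at winder x = +45 or -45 mm and y = 0 or -30 mm; which slot changes from run to run. Origin at its underside
- tag_blue: blue disc, 26 mm wide, 3 mm high, fixed on the gate plate at the closed end of one tagged slot, at winder x = +45 or -45 mm and y = 0 or -30 mm; which slot changes from run to run. Origin at its underside
- transformer: small mains transformer, 67x50x50 mm, loose bystander; origin at the centre of its underside
- solder_reel: reel of wire on a black spool, 52 mm wide, 40 mm high, loose bystander; origin at the centre of its underside
- driver_red: screwdriver with red handle, 168 mm long, loose bystander; origin at the centre of its underside
- balm_tin: red and gold tin, 42 mm wide, 50 mm high, loose bystander; origin at the centre of its underside
- blower: blue rubber dust blower, 48 mm wide, 92 mm high, loose bystander; origin at the centre of its underside
- motor: small grey motor, 37x69x41 mm, loose bystander; origin at the centre of its underside

How it is judged:
By the outcome, as a careful person would: the job done as asked, in the order asked, and still so for the second after the job is handed in, with the robot touching nothing.
It also fails if it takes over 54 s, if anything falls off the work surface, if the arm or the gripper's body presses on something with over 40 N, if the wrist force passes 120 N, or if a joint passes its speed limit or range.

## Robot

A 7-joint arm with a two-finger parallel gripper is mounted at the origin on a cart in front of the work surface, level with it; the furniture and walls round the work are solid. World frame = base frame: x ahead of the robot, y to its left, z up, the work surface at z = 0. Lengths are in m, angles in rad, forces in N, time in s.
With the tool pointing down it reaches from about 0.425 to 0.95 m from the base axis. Payload 4.7 kg.
Tool frame: the origin (TCP) lies between the finger pads; the fingertips stand 25 mm ahead of it and the grasp point (between the pads) lies 6 mm ahead of it; z points along the fingers, y is the line along which they close (so a half turn about z gives the same grasp; the last joint's range is limited). The gripper opens to 85 mm and grips with 20 to 120 N. Pads are 22 mm wide; open, the fingers measure 114 mm over their backs; the gripper's body (76 mm by 85 mm) begins 54 mm behind the grasp point. The pads swing forward as they close: fully open they stand 13 mm farther back than shut.
Start: joints at [-1.3, 0.469, -0.049, 1.532, 0.024, 1.141, -0.082], TCP at [0.199, 0.645, 0.256] pointing down, gripper open.
Joint ranges: [-2.59, 2.59], [-0.33, 1.99], [-1.39, 1.29], [0.1, 2.45], [-1.04, 4.18], [0.21, 1.99], [-2.66, 2.66]. Speed limits (rad/s): [2.57, 2.57, 3.14, 3.14, 3.14, 3.14, 3.14].

## Interface

Orientations are given as a 3x3 rotation matrix whose columns are the frame's x, y, z axes.
In Python, from rig import * gives the robot as it stands. Calls block until the motion is done:
- movep(position, orientation): joint-space move of the TCP to a pose.
- move_l(position, attitude=None, feed=0.15, until_force=None): straight line of the TCP; attitude=None keeps the orientation; feed is the mean speed in m/s. With until_force (N) it stops when the force on the tool has changed by that much, and returns True; else False.
- move_joints(angles): joint-space move.
- command_gripper(opening, newtons=None): finger opening in m; newtons is the grip in N (None keeps the last); returns when the fingers have stopped.
- sleep(seconds).
- inverse_kinematics(position, orientation): joint angles nearest the present ones, or None.
- sense(): the state.
- camera(name): name is "scene" or "top" or "wrist"; returns (picture, depth): 420x560x3 uint8, red, green, blue; 420x560 float32, m along the optical axis (not along the pixel's ray), 0 where there is no reading.
- camera_params(name): a dict with "K" (3x3 intrinsics, pixels), "position" and "rotation" of the camera in the world; the wrist camera has in their place "tool_from_camera" (4x4, takes a point from camera to tool coordinates, whose origin is the TCP and whose axes are the flange's). Camera axes: x right, y down, z forward; pixel columns grow to the right and rows downward; lengths in m; the calibration is good to about 2 mm. The wrist camera is an equidistant fisheye: a pixel r from the principal point sees the ray r / f radians off the axis. A picture is of the moment at which its call begins: read the wrist's pose just before it. camera_params takes no time and is no camera call.
A pose or a line that the arm cannot do raises Unreachable and nothing moves.
- finish_job(): hands the job in; it is judged then, once.
The state is a dict: "time_s": time; "joint_pos": joint angles; "qd": joint speeds; "joint_efforts": joint torques, N m; "position": TCP position; "tcp_rot": TCP orientation; "wrist_force": force on the tool from outside, world axes, zero at the start; "ft_torque": the same for the moment, N m; "finger_gap": finger opening in m; "gripper_force": force on a finger pad.
Only numpy, scipy, OpenCV 4.12 (cv2) and the standard library are available. Lean on these libraries where they do the work, as an engineer would, in place of code of your own. Each camera call takes 0.05 s, during which the arm holds its last target. There are 200 camera calls.

## Working session

There is one attempt and no reset: what is moved stays moved. The work goes in short steps, each a Python script; the robot and the scene stay as the last script left them, time stands still between calls to the robot, and variables do not carry over. Pictures are saved under pics/ and viewed, at most 10 in all, crops included, and the job is handed in when it is done.

```bash
mkdir -p pics; cat > h.py <<'E'
from rig import *
import numpy as np, cv2
def snap(n,f):
    p,d=camera(n); cv2.imwrite(f'pics/{f}.png',p[:,:,::-1]); np.save(f'pics/{f}.npy',d); return p,d
def world(n,d,u,v):
    c=camera_params(n);K=np.array(c["K"]);z=d[v,u]
    return np.array(c["rotation"])@(np.linalg.inv(K)@[u,v,1]*z)+np.array(c["position"])
E
python3 - <<'E'
from h import *
for n in("scene","top"):
    p,d=snap(n,n+"0"); c=camera_params(n); print(n,c["position"],np.round(c["rotation"],3).tolist(),np.round(c["K"],1).tolist())
E
```

```text
scene [-0.56013163  0.11493595  0.8526065 ] [[-0.114, -0.536, 0.836], [-0.993, 0.052, -0.102], [0.011, -0.842, -0.539]] [[487.7, 0.0, 280.9], [0.0, 487.7, 217.5], [0.0, 0.0, 1.0]]
top [ 0.47911394 -0.025361    1.21348114] [[0.003, -0.997, 0.077], [-1.0, -0.002, 0.007], [-0.007, -0.077, -0.997]] [[454.0, 0.0, 280.9], [0.0, 454.0, 210.4], [0.0, 0.0, 1.0]]
```

View pics/scene0.png

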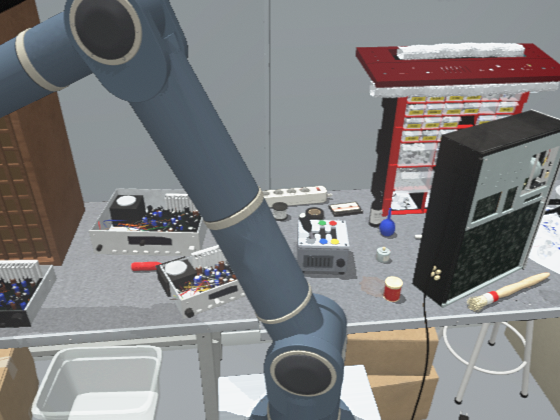

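View pics/top0.png

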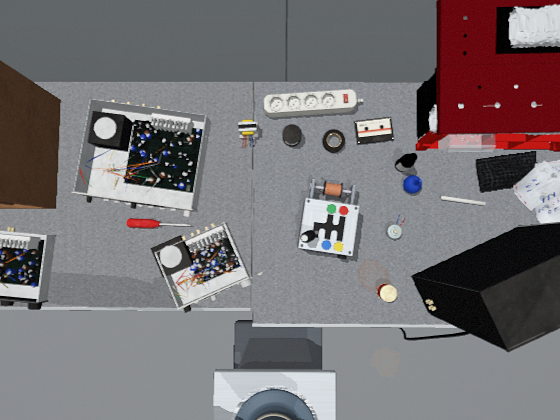

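Scene and top views show the winder at top px (330,227), with tags: green at about (332,209), red (343,210), blue (326,245), yellow (338,246), and the grip at about (308,237). I'll enlarge.

```bash
python3 - <<'E'
from h import *
p=cv2.imread('pics/top0.png');d=np.load('pics/top0.npy')
cv2.imwrite('pics/crop.png',cv2.resize(p[165:275,280:380],None,fx=6,fy=5.4,interpolation=cv2.INTER_CUBIC)[:600])
hsv=cv2.cvtColor(p,cv2.COLOR_BGR2HSV)
sub=np.zeros(p.shape[:2],bool);sub[198:260,295:365]=1
for n,lo,hi in(("green",45,85),("yellow",22,35),("blue",95,130),("red",0,8),("red2",172,180)):
    m=sub&(hsv[...,0]>=lo)&(hsv[...,0]<=hi)&(hsv[...,1]>120)&(hsv[...,2]>70)
    v,u=np.nonzero(m)
    if len(u): print(n,len(u),u.mean(),v.mean(),world("top",d,int(round(u.mean())),int(round(v.mean()))))
v,u=np.mgrid[198:260,295:365]
P=np.array([world("top",d,a,b) for a,b in zip(u.ravel(),v.ravel())])
m=abs(P[:,2]-.099)<.006
r=cv2.minAreaRect((P[m,:2]*1000).astype(np.float32));print("plate",r)
g=P[P[:,2]>.115];print("grip",len(g),g.mean(0),g.max(0),g.min(0))
E
```

```text
green 56 331.30357142857144 208.03571428571428 [ 0.57177761 -0.14063545  0.0977586 ]
yellow 63 338.1111111111111 246.15873015873015 [ 0.47847692 -0.15680738  0.10139517]
blue 62 325.9516129032258 244.51612903225808 [ 0.48081796 -0.12719431  0.10535651]
red 59 343.2542372881356 210.0 [ 0.56652301 -0.16951049  0.10260898]Traceback (most recent call last):
  File "<stdin>", line 11, in <module>
  File "h.py", line 6, in world
    c=camera_params(n);K=np.array(c["K"]);z=d[v,u]
ValueError: time passes only in moves, steps and waits
```

View pics/crop.png

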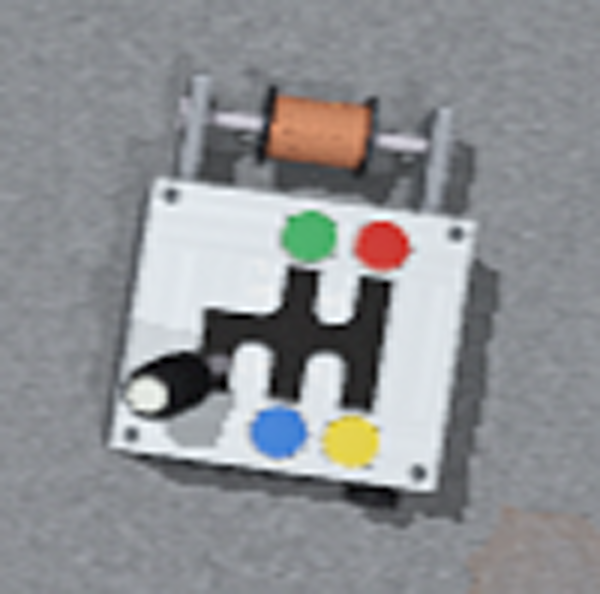

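Green marks the middle far slot; the lever is in park at near-left. Next I refine the winder pose and check IK for the approach.

```bash
cat > h.py <<'E'
from rig import *
import numpy as np, cv2
C={n:camera_params(n) for n in("top","scene")}
def snap(n,f):
    p,d=camera(n); cv2.imwrite(f'pics/{f}.png',p[:,:,::-1]); np.save(f'pics/{f}.npy',d); return p,d
def rays(n,u,v):
    c=C[n];u=np.ravel(u);v=np.ravel(v)
    return (np.array(c["rotation"])@np.linalg.inv(c["K"])@np.array([u,v,np.ones(len(u))])).T
def world(n,d,u,v):
    return rays(n,u,v)*d[np.ravel(v),np.ravel(u)][:,None]+C[n]["position"]
def at_z(n,u,v,z):
    r=rays(n,u,v);p=np.array(C[n]["position"]);return p+r*((z-p[2])/r[:,2])[:,None]
E
python3 - <<'E'
from h import *
d=np.load('pics/top0.npy')
T=at_z("top",[331.3,325.95,338.1,343.25],[208.04,244.5,246.16,210],.102)
W=np.array([[45,0],[-45,0],[-45,-30],[45,-30]])/1000.
a=W-W.mean(0);b=T[:,:2]-T[:,:2].mean(0)
yaw=np.arctan2((a[:,0]*b[:,1]-a[:,1]*b[:,0]).sum(),(a*b).sum())
R=np.array([[np.cos(yaw),-np.sin(yaw)],[np.sin(yaw),np.cos(yaw)]])
o=T[:,:2].mean(0)-R@W.mean(0);print("yaw",yaw,"o",o,"res mm",1000*(T[:,:2]-o-W@R.T))
np.savez('w.npz',yaw=yaw,o=o,R=R)
v,u=np.mgrid[195:262,292:368];P=world("top",d,u,v);Q=(P[:,:2]-o)@R
m=abs(P[:,2]-.099)<.008;print("plate",np.percentile(Q[m],[2,98],axis=0),np.median(P[m,2]))
g=(P[:,2]>.125)&(P[:,2]<.25);print("grip",g.sum(),Q[g].mean(0),Q[g].min(0),Q[g].max(0),P[g,2].max())
s=sense();print(np.round(s["tcp_rot"],3).tolist(),s["time_s"],s["joint_pos"])
for rot in(0,np.pi/2,-np.pi/2,np.pi):
  A=yaw+rot;M=np.array([[np.cos(A),np.sin(A),0],[np.sin(A),-np.cos(A),0],[0,0,-1]])
  for w in((-.095,.053),(0,.1),(.03,0)):
    q=inverse_kinematics([*(o+R@w),.155],M);print(rot,w,None if q is None else np.round(q,2))
E
```

```text
yaw -0.14920968126864884 o [ 0.52673712 -0.13404126] res mm [[ 0.09144046 -0.20175038]
 [-0.19798156 -0.03489589]
 [ 0.31157166  0.04147583]
 [-0.20503056  0.19517044]]
plate [[-0.06061529 -0.06298666]
 [ 0.05907694  0.06462305]] 0.09841370894413493
grip 147 [-0.03357068  0.05094196] [-0.04861846  0.03229746] [-0.01729334  0.06736608] 0.18261006787656364
[[-0.955, 0.295, -0.0], [0.295, 0.955, -0.002], [-0.0, -0.002, -1.0]] 0.1 [-1.29989708  0.46937438 -0.04860933  1.53358099  0.02406474  1.14095468
 -0.08231449]
0 (-0.095, 0.053) [-0.75  0.34  0.98  2.2  -0.4   0.79 -1.22]
0 (0, 0.1) [-0.75  0.55  1.01  1.99 -0.58  0.92 -1.16]
0 (0.03, 0) [-0.62  0.7   1.17  1.92 -0.76  1.05 -0.83]
1.5707963267948966 (-0.095, 0.053) [-0.63  0.29  0.83  2.2  -0.31  0.77  0.25]
1.5707963267948966 (0, 0.1) [-0.51  0.42  0.65  1.98 -0.34  0.84  0.17]
1.5707963267948966 (0.03, 0) [-0.5   0.57  0.94  1.92 -0.57  0.94  0.56]
-1.5707963267948966 (-0.095, 0.053) [ 1.    0.48 -1.17  2.12  0.57  0.91  2.5 ]
-1.5707963267948966 (0, 0.1) [ 0.83  0.67 -1.18  1.91  0.72  1.06  2.34]
-1.5707963267948966 (0.03, 0) [-0.59  0.66  1.11  1.92 -0.71  1.01 -2.45]
3.141592653589793 (-0.095, 0.053) [-0.46  0.25  0.6   2.19 -0.21  0.75  1.71]
3.141592653589793 (0, 0.1) [-0.37  0.39  0.46  1.97 -0.23  0.83  1.63]
3.141592653589793 (0.03, 0) [-0.26  0.46  0.57  1.91 -0.32  0.87  1.89]
```

```bash
cat >> h.py <<'E'
w=np.load('w.npz');yaw,o,R=float(w['yaw']),w['o'],w['R'];A=yaw+np.pi/2
M=np.array([[np.cos(A),np.sin(A),0],[np.sin(A),-np.cos(A),0],[0,0,-1]])
def W(x,y,z): return [*(o+R@[x/1000,y/1000]),z]
def wpos():
    s=sense();p=np.array(s["position"]);return np.round(1000*((p[:2]-o)@R),1),round(p[2],4),np.round(s["wrist_force"],2),round(s["time_s"],1)
def grip(f):
    p,d=snap("top",f);v,u=np.mgrid[195:262,292:368];return p,d
def crop(f):
    p=cv2.imread(f'pics/{f}.png');cv2.imwrite(f'pics/{f}c.png',cv2.resize(p[165:275,280:380],(600,594),interpolation=cv2.INTER_CUBIC))
E
python3 - <<'E'
from h import *
command_gripper(0.0)
movep(W(-97,57,.26),M);print(wpos())
move_l(W(-97,57,.16));print(wpos())
print(move_l(W(-27,57,.16),feed=.04,until_force=5),wpos())
snap("top","t1");crop("t1");p,_=snap("wrist","w1")
E
```

```text
(array([-96.7,  57.9]), np.float64(0.26), array([-0.22, -0.1 , -0.24]), 3.5)
(array([-96.4,  57. ]), np.float64(0.1606), array([-0.4 ,  0.32, -0.4 ]), 4.3)
True (array([-56.1,  57.5]), np.float64(0.1601), array([-0.89,  1.36,  5.1 ]), 5.4)
```

View pics/t1c.png

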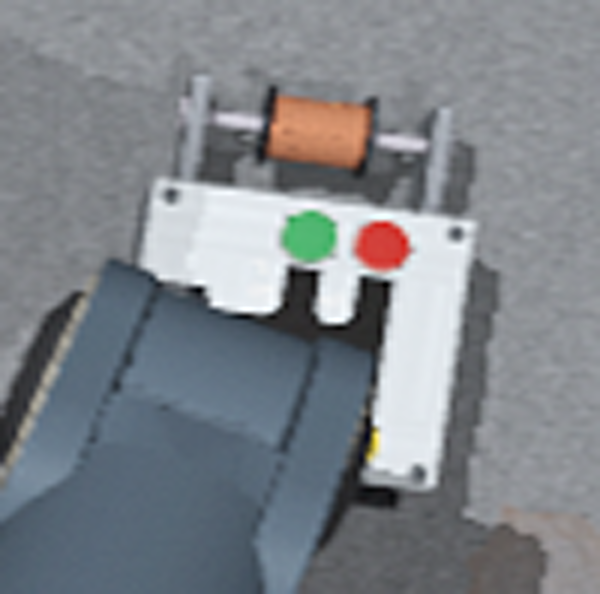

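View pics/w1.png

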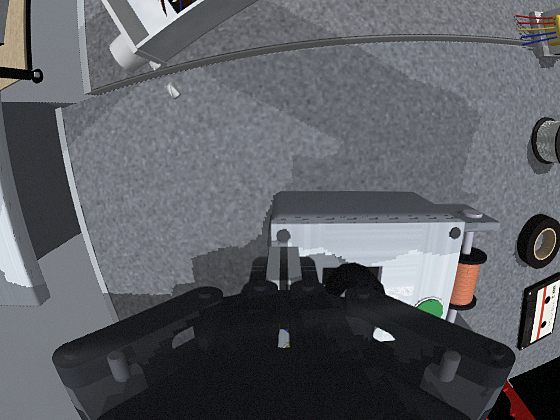

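The arm blocks the top view. The wrist view shows the winder at right and the grip (352,280) next to the fingers. The upward 5 N suggests the grip top met the finger linkage, which bulges along tool y. So I'll back off, turn the tool so the linkage lies across the push, and work higher.

```bash
cat >> h.py <<'E'
def att(rot):
    a=yaw+rot;return np.array([[np.cos(a),np.sin(a),0],[np.sin(a),-np.cos(a),0],[0,0,-1]])
MX=att(np.pi); MY=M   # MX for pushes along winder x, MY for pushes along y
E
python3 - <<'E'
from h import *
move_l(W(-97,57,.162),feed=.1);print(wpos())
move_l(W(-97,57,.19));movep(W(-97,57,.19),MX);move_l(W(-97,57,.17));print(wpos())
print(move_l(W(-26,57,.17),feed=.04,until_force=4),wpos())
snap("wrist","w2")
E
```

```text
(array([-96.8,  57.2]), np.float64(0.1621), array([ 0.02, -0.28,  0.01]), 6.0)
(array([-97.6,  56.9]), np.float64(0.1695), array([-0.7 ,  0.29, -0.35]), 7.9)
False (array([-26.1,  57. ]), np.float64(0.17), array([-0.36, -0.34,  1.04]), 9.9)
```

View pics/w2.png

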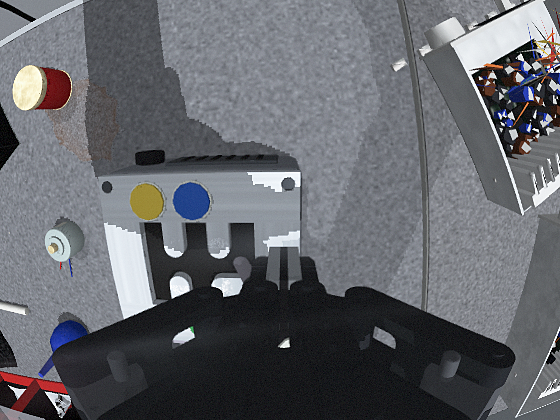

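The park slot looks empty at (238,260) but the fingers hide the lever. Move to the left side and look.

```bash
python3 - <<'E'
from h import *
move_l(W(-50,57,.17));move_l(W(-50,57,.25));movep(W(0,125,.25),MY);print(wpos())
p,d=snap("top","t3");w,_=snap("wrist","w3");crop("t3")
a=cv2.imread('pics/t3c.png');b=cv2.imread('pics/w3.png')
cv2.imwrite('pics/j3.png',np.hstack([cv2.resize(a,(400,400)),cv2.resize(b,(400,300)).__class__ and cv2.copyMakeBorder(cv2.resize(b,(400,300)),0,100,0,0,cv2.BORDER_CONSTANT)]))
v,u=np.mgrid[195:262,292:368];P=world("top",d,u,v);Q=1000*(P[:,:2]-o)@R
g=(P[:,2]>.12)&(P[:,2]<.21)&(abs(Q[:,0])<70)&(Q[:,1]<80);print(g.sum(),Q[g].mean(0),Q[g].min(0),Q[g].max(0),P[g,2].max())
E
```

```text
(array([ -0.3, 124.7]), np.float64(0.2495), array([-0.1 ,  0.83,  0.33]), 12.3)
128 [-2.99514797 51.01306672] [-14.05117505  33.86505235] [ 9.97663519 67.70502578] 0.18517454792624677
```

View pics/j3.png

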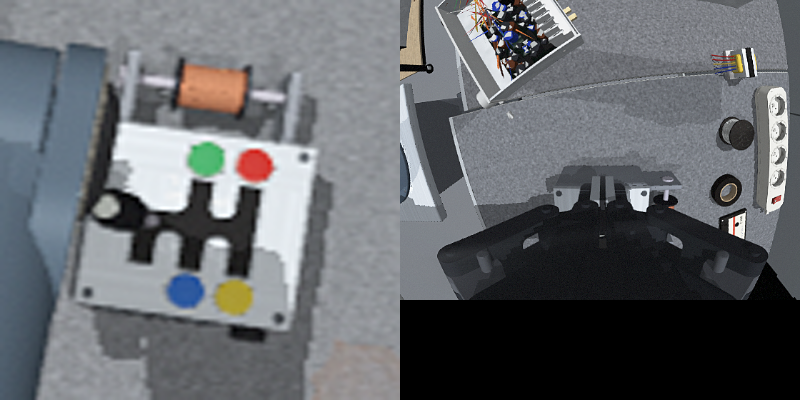

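Lever is in the cross channel (grip centre ≈ x −2 mm, left column). Now push right to the middle.

```bash
python3 - <<'E'
from h import *
move_l(W(-1,112,.25));move_l(W(-1,112,.17))
print(move_l(W(-1,27,.17),feed=.05,until_force=4),wpos())
move_l(W(-1,112,.17),feed=.2)
p,d=snap("top","t4");crop("t4")
v,u=np.mgrid[195:262,292:368];P=world("top",d,u,v);Q=1000*(P[:,:2]-o)@R
g=(P[:,2]>.12)&(P[:,2]<.21)&(abs(Q[:,0])<70)&(Q[:,1]<50);print(g.sum(),Q[g].mean(0),Q[g].min(0),Q[g].max(0),P[g,2].max())
E
```

```text
True (array([-1. , 37.5]), np.float64(0.1703), array([-0.15, -0.64,  2.66]), 14.7)
105 [-2.38366404 14.01233362] [-14.01937318   1.38134191] [11.11323564 25.55991781] 0.19457919783548383
```

View pics/t4c.png

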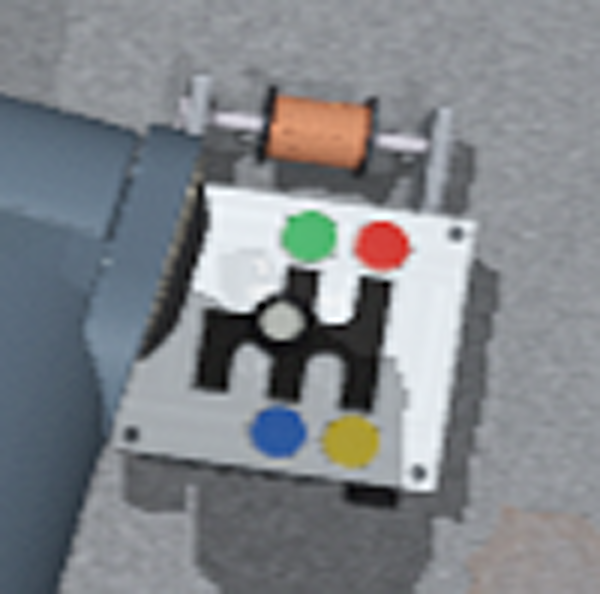

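Lever at y ≈ +14 mm (white cap at (282,320)), still in the channel; the stop was a transient. Continue to the middle, a little higher.

```bash
python3 - <<'E'
from h import *
move_l(W(-1,60,.176))
print(move_l(W(-1,23.5,.176),feed=.03,until_force=8),wpos())
move_l(W(-1,112,.176),feed=.2)
p,d=snap("top","t5");crop("t5")
v,u=np.mgrid[195:262,292:368];P=world("top",d,u,v);Q=1000*(P[:,:2]-o)@R
g=(P[:,2]>.12)&(P[:,2]<.21)&(abs(Q[:,0])<70)&(Q[:,1]<50);print(g.sum(),Q[g].mean(0),Q[g].min(0),Q[g].max(0),P[g,2].max(),wpos())
E
```

```text
False (array([-1. , 23.5]), np.float64(0.1759), array([ 0.02, -0.05,  0.73]), 17.1)
116 [-2.54029045  1.31474806] [-14.02882049 -12.39988664] [10.64585959 12.25756178] 0.19446363011465784 (array([ -1.1, 110.1]), np.float64(0.1761), array([-0.01,  0.1 ,  0.77]), 17.7)
```

Middle reached (y ≈ 0). Now push far, into the green slot.

```bash
python3 - <<'E'
from h import *
move_l(W(-1,112,.27));movep(W(-70,0,.27),MX);move_l(W(-70,0,.176));print(wpos())
print(move_l(W(-5,0,.176),feed=.05,until_force=8),wpos())
print(move_l(W(26,0,.174),feed=.03,until_force=6),wpos())
move_l(W(-60,0,.176));move_l(W(-60,0,.25));movep(W(0,125,.25),MY)
p,d=snap("top","t6");crop("t6")
v,u=np.mgrid[195:262,292:368];P=world("top",d,u,v);Q=1000*(P[:,:2]-o)@R
g=(P[:,2]>.12)&(P[:,2]<.21)&(abs(Q[:,0])<85)&(Q[:,1]<50);print(g.sum(),Q[g].mean(0),Q[g].min(0),Q[g].max(0),P[g,2].max(),wpos())
E
```

```text
(array([-69.4,  -0. ]), np.float64(0.1765), array([-0.46, -0.16,  0.93]), 20.7)
False (array([-5.2,  0. ]), np.float64(0.176), array([-0.72,  0.17, -1.11]), 22.2)
True (array([15.6, -0. ]), np.float64(0.1736), array([-4.65,  0.42,  5.53]), 22.9)
153 [38.52966579  0.87236277] [ 22.48987486 -12.83100602] [55.98839027 12.27532791] 0.18834887338136208 (array([ -0.2, 124.5]), np.float64(0.2498), array([ 1.4 ,  0.01, -0.24]), 25.8)
```

View pics/t6c.png

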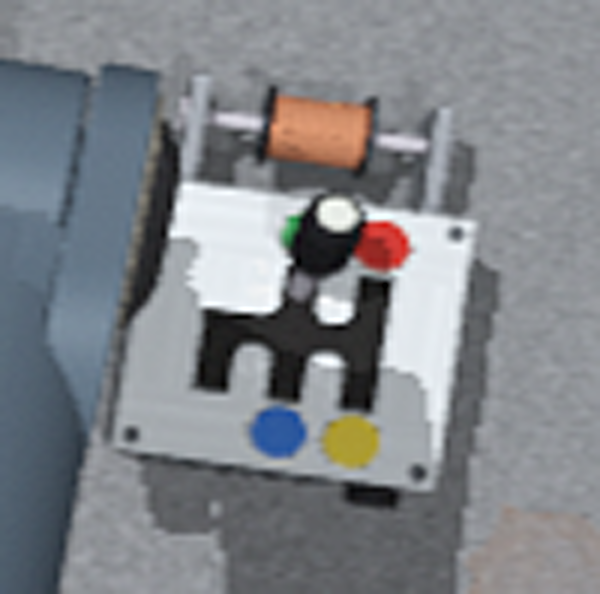

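The lever lies in the green-tag slot: cap at (340,215), stem near the slot's far end. I'll do one firmer push to confirm the stop.

```bash
python3 - <<'E'
from h import *
movep(W(-50,0,.25),MX);move_l(W(-50,0,.174));move_l(W(5,0,.174),feed=.1)
print(move_l(W(26,0,.174),feed=.02,until_force=10),wpos())
move_l(W(-60,0,.176));move_l(W(-60,0,.25));movep(W(0,125,.25),MY)
p,d=snap("top","t7")
v,u=np.mgrid[195:262,292:368];P=world("top",d,u,v);Q=1000*(P[:,:2]-o)@R
g=(P[:,2]>.12)&(P[:,2]<.21)&(abs(Q[:,0])<85)&(Q[:,1]<50);print(g.sum(),Q[g].mean(0),Q[g].min(0),Q[g].max(0),P[g,2].max(),wpos())
E
```

```text
True (array([15.9, -0. ]), np.float64(0.1728), array([-4.92,  0.81,  6.5 ]), 29.4)
150 [38.49438767  0.82523775] [ 22.4891196  -12.99323116] [55.77400475 12.39488587] 0.18905592656049963 (array([ -0.2, 124.5]), np.float64(0.2497), array([-0.08, -0.02, -0.09]), 32.2)
```

The push met a firm stop at the same place and the lever did not move further, so it is fully home. The hand is clear.

```bash
python3 -c "
from rig import *
print(finish_job())"
```

```text
the job is handed in; nothing more can be done
None
```

The lever is home in the green-tagged slot (middle column, far side): a second, firmer push met the same stop and did not move it. It went into no other tagged slot, the hand ended clear, and the job was handed in at about 32 s.

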